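Stand the loaded pattern weight on the sloping light table

TASK

The capped wooden weight lying on the rest is loaded at one end, but both ends look the same: lift it off the rest to feel which end is heavy. Then stand it heavy end down on the round cork pad of the sloping light table, square to the slope with its whole foot on the pad, and let go of it there; wrong end down it topples. Leave the stamp and the cup on the rest board where they are.

Things in the scene. Friction and masses are not known exactly. Their poses are not given: they have to be found in the camera images.
- weight_mid (a point): centre of the loose weight, half-way along its axis (its y axis): a light-wood bar of 28 mm square section with an identical round brass cap, 40 mm in diameter, 12 mm thick, on each end; 130 mm long, flat end faces, 0.24 to 0.30 kg. A hidden slug puts the centre of mass 18 to 23 mm from the middle; towards which end (+y or -y) varies and cannot be seen. It starts lying level in the rest's saddles
- rest: fixed plywood board 220 (x) x 210 (y) x 12 mm with two forked saddles, 10 mm long, at y = +42 and -42 mm, holding the weight's axis along y at x = -35 mm, 52 mm above the table, with 3 mm play each side. Between them it is free below the weight down to the board's top. Forks stay below the axis's height and end 28 mm beside it. Origin on the table surface, 20 mm to -x of the board's centre
- pad_top (a point): centre of the upper face of the cork pad, a disc 96 mm in diameter and 3 mm thick fixed in the middle of the light table's white top. Its z axis is the normal of the slope, 18 degrees from vertical; its x axis points down the slope. The centre is about 83 mm above the table
- light_table: fixed table-top light table: white panel in a wooden frame, 302 (x) x 336 (y) mm, sloping 18 degrees down towards +x; its high edge, towards the robot, reaches 125 mm above the table; the low edge has a 6 mm lip. A fixed rule and pencils, 4 to 7 mm thick, lie along the high and low edges. Origin on the table surface under the panel's centre
- stamp: copper printing stamp with a wire handle, 46 x 60 x 49 mm, loose on the rest board, its centre about 130 mm from the weight on the +x side; bystander; origin at the centre of its underside
- wax_cup: small open steel cup, 52 mm across, 28 mm high, loose on the rest board next to the stamp; bystander; origin at the centre of its underside
There are look-alikes about, which are no part of the job. There is more than one size of the part that bears weight_mid; the job needs the middle-sized.

How it is judged:
By the outcome, as a careful person would: the job done as asked, in the order asked, and still so for the second after the job is handed in, with the robot touching nothing.
It also fails if it takes over 51 s, if anything falls off the work surface, if the arm or the gripper's body presses on something with over 40 N, if the wrist force passes 120 N, or if a joint passes its speed limit or range.

ROBOT

A 7-joint arm with a two-finger parallel gripper is mounted at the origin on the work surface. World frame = base frame: x ahead of the robot, y to its left, z up, the work surface at z = 0. Lengths are in m, angles in rad, forces in N, time in s.
With the tool pointing down it reaches from about 0.425 to 0.925 m from the base axis. Payload 6.8 kg.
Tool frame: the origin (TCP) lies midway between the tips of the shut fingers; the grasp point (between the pads) lies 19 mm behind it; x points along the fingers, z is the direction in which the jaws open and shut, and the axes are right-handed (so a half turn about x gives the same grasp; the last joint's range is limited). The gripper opens to 85 mm and grips with 20 to 120 N. Pads are 22 mm wide; open, the fingers measure 114 mm over their backs; the gripper's body (76 mm by 85 mm) begins 54 mm behind the grasp point. The pads swing forward as they close: fully open they stand 13 mm farther back than shut.
Start: joints at [1.114, 0.477, 0.022, 1.555, -0.011, 1.109, -0.083], TCP at [0.231, -0.634, 0.231] pointing down, gripper open.
Joint ranges: [-2.96, 2.96], [-0.34, 2.1], [-1.41, 1.46], [0.24, 2.44], [-1.37, 4.51], [0.17, 1.92], [-2.96, 2.96]. Speed limits (rad/s): [2.39, 2.39, 3.14, 3.14, 3.14, 3.14, 3.14].

INTERFACE

Orientations are given as a unit quaternion [w, x, y, z].
In Python, from station import bot gives the robot as it stands. The module is installed in compiled form; this text tells all that it offers.
- The arm moves only by the shell command python3 -m jog 'ROWS' [FORCE]. ROWS is text: rows parted by semicolons, each of 7 numbers parted by spaces: the shift along the tool's x, y, z in mm, then the turn, a rotation vector about the tool's x, y, z in units of 6 degrees (1.0 is 6 degrees), then the finger opening in mm, from 0 to 85.4. A call has 1 to 5 rows; each row shifts and turns the commanded pose from where the row before left it, along the tool's axes as they then stand; what a row does not reach is not made up. A row lasts 1/10 s, in which the tool goes at most 50 mm and 8.59 degrees, less where a joint would pass 70% of its speed; a pose out of reach is approached as far as the arm can. A call with a gripper value outside its range is refused whole. The fingers move at their own pace and stop on an object; FORCE is the grip in N (left out, the last holds). Time passes only in rows, so rows that do not move let the fingers close. It gives the time, the measured TCP pose, the force and the opening at its end, in the units of the state.
- bot.get_obs(): the state, without advancing time (a new reading comes with each control period).
- bot.read_camera(name): name is "scene" or "top" or "wrist"; returns (picture, depth): 384x512x3 uint8, red, green, blue; 384x512 float32, m along the optical axis (not along the pixel's ray), 0 where there is no reading.
- bot.calibration(name): a dict with "fx", "fy", "cx", "cy" (pixels), "D" ([k1, k2, p1, p2, k3] as OpenCV has them; the pictures are not rectified), "T" (4x4, takes a point from camera to world coordinates). Camera axes: x right, y up, looking along -z (the intrinsics and any distortion apply to the point x, -y, -z); pixel columns grow to the right and rows downward; lengths in m; the calibration is good to about 2 mm. A picture is of the moment at which its call begins: read the wrist's pose just before it. calibration takes no time and is no camera call; for the wrist camera it gives the pose at the moment of the call.
- bot.hand_in(): hands the job in, once; it reports no verdict.
The state is a dict: "t": time; "q": joint angles; "joint_vel": joint speeds; "joint_torque": joint torques, N m; "eef_pos": TCP position; "tool_rot": TCP orientation; "contact_force": force on the tool from outside, world axes, zero at the start; "torque": the same for the moment, N m; "gripper_width": opening from 0.0 (shut) to 1.0 (fully open).
Only numpy, scipy, OpenCV 4.12 (cv2) and the standard library are available. Lean on these libraries where they do the work, as an engineer would, in place of code of your own. Each camera call takes 0.05 s, during which the arm holds its last target.

## Working session

There is one attempt and no reset: what is moved stays moved. The work goes in short steps, Python scripts to look and compute and a shell command to move; the robot and the scene stay as the last step left them, time stands still between calls to the robot, and variables do not carry over. Pictures are saved under pics/ and viewed, and the job is handed in when it is done.

```bash
ls; mkdir -p pics; python3 - <<'E'
from station import bot
import cv2,numpy as np
o=bot.get_obs(); print({k:np.round(v,3).tolist() for k,v in o.items()})
for n in ["scene","top"]:
    im,d=bot.read_camera(n); c=bot.calibration(n)
    np.savez(f"pics/{n}0.npz",im=im,d=d,**{k:np.array(v) for k,v in c.items()})
    cv2.imwrite(f"pics/{n}0.png",cv2.resize(im[...,::-1],(800,600)))
    print(n,{k:np.round(v,3).tolist() for k,v in c.items()})
E
```

```text
pics
{'t': 0.0, 'q': [1.114, 0.478, 0.022, 1.556, -0.012, 1.109, -0.083], 'joint_vel': [0.0, -0.001, 0.002, 0.001, 0.0, -0.002, 0.001], 'joint_torque': [0.001, -59.645, 1.609, -28.119, 0.013, 0.009, 0.0], 'eef_pos': [0.23, -0.634, 0.23], 'tool_rot': [0.579, 0.406, 0.58, -0.405], 'contact_force': [-0.118, -0.16, 0.444], 'torque': [0.018, -0.011, -0.003], 'gripper_width': 1.001}
scene {'fx': 387.53, 'fy': 387.53, 'cx': 249.419, 'cy': 184.928, 'D': [-0.021, 0.0, 0.0, 0.0, 0.0], 'T': [[-0.469, -0.674, 0.571, 1.107], [0.883, -0.348, 0.315, 0.289], [-0.014, 0.652, 0.758, 0.795], [0.0, 0.0, 0.0, 1.0]]}
top {'fx': 422.319, 'fy': 422.319, 'cx': 264.051, 'cy': 183.003, 'D': [0.007, 0.0, 0.0, 0.0, 0.0], 'T': [[0.026, 0.998, -0.056, 0.477], [-1.0, 0.027, 0.006, -0.009], [0.007, 0.056, 0.998, 1.023], [0.0, 0.0, 0.0, 1.0]]}
```

View pics/scene0.png

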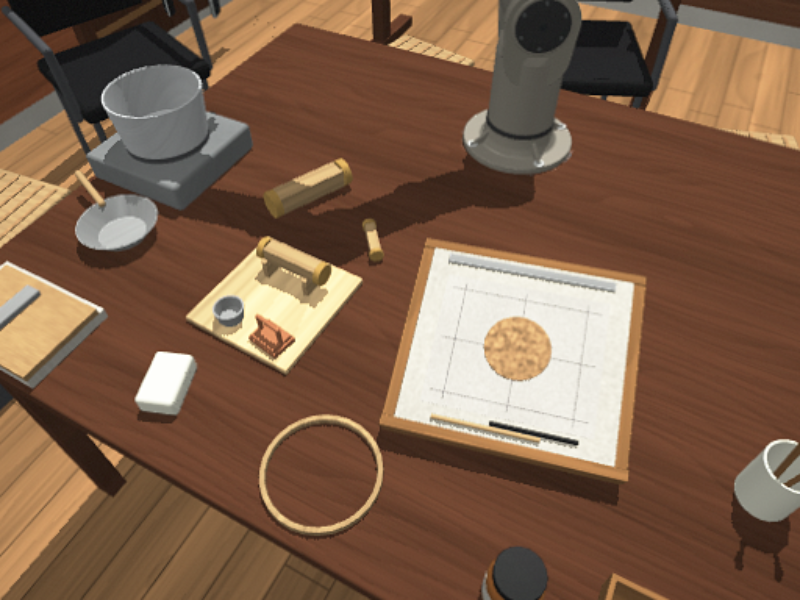

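View pics/top0.png

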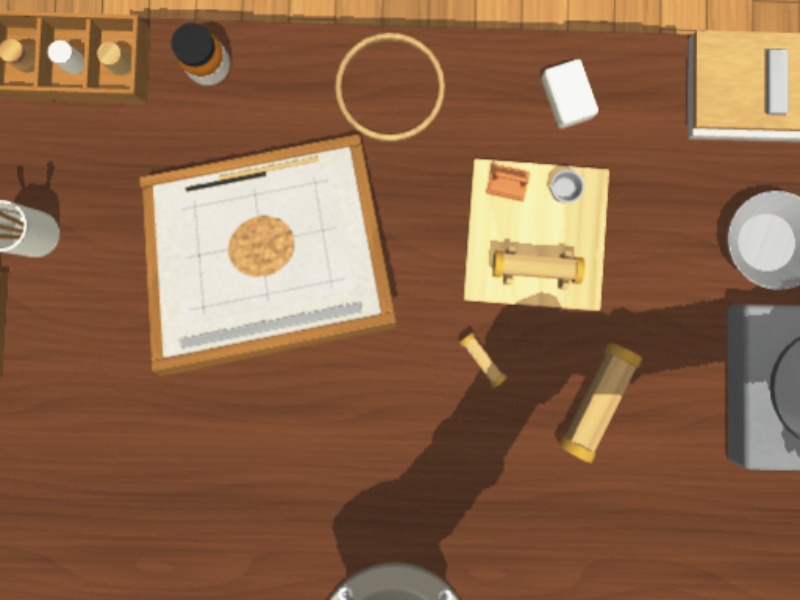

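Both views show three bars of the same kind, with top-view pixels at 800x600:
- the one in the saddles on the rest (538,266)
- a large one on the table (600,403)
- a tiny one (482,358)

The bar on the rest fits: it is middle-sized and lies in the saddles. Next I'll measure it and take a crop to confirm.

```bash
cat > h.py <<'E'
import numpy as np,cv2
def cloud(f):
    z=np.load(f); d=z['d']; H,W=d.shape
    v,u=np.mgrid[:H,:W]
    K=np.array([[z['fx'],0,z['cx']],[0,z['fy'],z['cy']],[0,0,1]],float)
    p=cv2.undistortPoints(np.stack([u,v],-1).reshape(-1,1,2).astype(np.float64),K,z['D'].astype(float)).reshape(H,W,2)
    P=np.stack([p[...,0]*d,-p[...,1]*d,-d,np.ones_like(d)],-1)@z['T'].T
    P=P[...,:3]; P[d<=0]=np.nan
    return z['im'],P
E
python3 - <<'E'
from h import *
for n in ['top','scene']:
    im,P=cloud(f'pics/{n}0.npz')
    hsv=cv2.cvtColor(im,cv2.COLOR_RGB2HSV)
    s=.64
    boxes={'top':dict(pad=(225,210,300,280),panel=(170,170,360,330),wt=(480,240,600,295),big=(550,335,645,470),small=(455,325,510,390)),
           'scene':dict(pad=(480,312,556,385),wt=(245,230,340,295))}[n]
    X=P
    def box(b): a=[int(t*s) for t in b]; return (slice(a[1],a[3]),slice(a[0],a[2]))
    b=box(boxes['pad']); h=hsv[b]; Q=P[b]
    m=(h[...,1]>80)&(h[...,2]>100)&np.isfinite(Q[...,0])
    q=Q[m]; c=q.mean(0); _,_,vt=np.linalg.svd(q-c,full_matrices=False); nn=vt[2]*np.sign(vt[2,2])
    cnt,_=cv2.findContours(m.astype(np.uint8),cv2.RETR_EXTERNAL,cv2.CHAIN_APPROX_NONE)
    k=max(cnt,key=cv2.contourArea)[:,0]; e=Q[k[:,1],k[:,0]]
    e1=np.cross([0,1,0],nn);e1/=np.linalg.norm(e1);e2=np.cross(nn,e1)
    (cc,r)=cv2.minEnclosingCircle(np.c_[(e-c)@e1,(e-c)@e2].astype(np.float32))
    print(n,'pad mean',c.round(4),'circ',(c+cc[0]*e1+cc[1]*e2).round(4),'r',round(r,4),'n',nn.round(4),'tilt',np.degrees(np.arccos(nn[2])),'az',np.degrees(np.arctan2(nn[1],nn[0])))
    for w in ['wt','big','small']:
        if w not in boxes: continue
        Q=P[box(boxes[w])].reshape(-1,3); zmin=.047 if w=='wt' else .012
        q=Q[Q[:,2]>zmin]; c=q.mean(0)
        (ce,sz,an)=cv2.minAreaRect((q[:,:2]*1000).astype(np.float32))
        print(w,'mean',c.round(4),'zmax',np.percentile(q[:,2],[50,98]).round(4),'rect',np.round(ce,1),np.round(sz,1),round(an,2))
im,_=cloud('pics/top0.npz'); cv2.imwrite('pics/crop0.png',cv2.resize(im[95:300,280:420,::-1],None,fx=2.9,fy=2.9,interpolation=cv2.INTER_CUBIC))
E
```

```text
top pad mean [0.582  0.2041 0.0852] circ [0.5836 0.2042 0.0847] r 0.0483 n [0.3006 0.0691 0.9512] tilt 17.96667629338819 az 12.95255199609976
wt mean [ 0.5646 -0.198   0.066 ] zmax [0.0673 0.0745] rect [ 565.9 -198.1] [130.2  56.5] 86.99
big mean [ 0.3681 -0.2957  0.044 ] zmax [0.0464 0.0549] rect [ 367.5 -298. ] [ 50.3 172.7] 64.18
small mean [ 0.4241 -0.1238  0.0239] zmax [0.0241 0.0294] rect [ 424.2 -124. ] [85.9 25.6] 38.66
scene pad mean [0.5846 0.2065 0.082 ] circ [0.5837 0.2057 0.0824] r 0.0474 n [0.3007 0.0677 0.9513] tilt 17.95306783477957 az 12.68091884438036
wt mean [ 0.5706 -0.1922  0.0625] zmax [0.065 0.072] rect [ 565.1 -195.7] [133.1  55.5] 86.71
```

View pics/crop0.png

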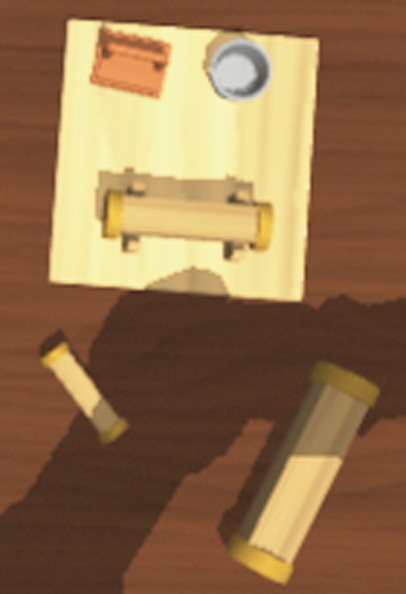

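The crop confirms it. The bar in the saddles measures 130 mm, while the others measure about 170 and 86 mm, so it is the middle-sized one. Next I'll refine its axis and test a guessed kinematic model of the arm to check reach.

```bash
python3 - <<'E'
from h import *
from scipy.spatial.transform import Rotation as R
for n,b in [('top',(150,190,300,390)),('scene',(140,200,150,230))]:
    im,P=cloud(f'pics/{n}0.npz'); Q=P[b[0]:b[1],b[2]:b[3]].reshape(-1,3); Q=Q[np.isfinite(Q[:,0])]
    q=Q[Q[:,2]>.060]
    ce,sz,an=cv2.minAreaRect((q[:,:2]*1000).astype(np.float32)); print(n,np.round(ce,1),np.round(sz,1),an, q[:,2].max())
    _,_,vt=np.linalg.svd((q-q.mean(0))[:,:2],full_matrices=False); print('pca',vt[0], q.mean(0))
im,P=cloud('pics/top0.npz')
q=P.reshape(-1,3); q=q[np.isfinite(q[:,0])]
q=q[(q[:,2]>.009)&(q[:,2]<.019)&(q[:,0]>.45)&(q[:,0]<.78)&(q[:,1]<-.06)&(q[:,1]>-.34)]
print('board',cv2.minAreaRect((q[:,:2]*1000).astype(np.float32)),np.median(q[:,2]))
# stamp/cup heights
def dh(q):
    D=[(0,0,.267),(0,-1,0),(0,1,.293),(.0525,1,0),(.0775,1,.3425),(0,1,0),(.076,-1,.097)]
    T=np.eye(4)
    for (a,al,d),t in zip(D,q):
        A=np.eye(4);A[:3,:3]=R.from_euler('x',al*np.pi/2).as_matrix();A[0,3]=a
        B=np.eye(4);B[:3,:3]=R.from_euler('z',t).as_matrix();B[2,3]=d
        T=T@A@B
    return T
q=[1.114,.477,.022,1.555,-.011,1.109,-.083]
T=dh(q);print(T.round(3), np.hypot(*T[:2,3]),'target r',np.hypot(.231,.634))
E
```

```text
top [ 565.1 -198. ] [130.2  39.5] 87.06049346923828 0.07651541439244336
pca [-0.05007365 -0.99874553] [ 0.56492507 -0.19817128  0.06793688]
scene [ 566.4 -195.9] [133.   33.9] 87.46482849121094 0.07304746195961498
pca [0.04577576 0.99895174] [ 0.56749691 -0.19416733  0.06603892]
board ((587.90966796875, -201.767333984375), (212.34756469726562, 287.5587158203125), 86.87979125976562) 0.013597765132666084
[[ 0.342  0.94  -0.013  0.252]
 [ 0.939 -0.342 -0.028  0.536]
 [-0.031 -0.003 -1.     0.31 ]
 [ 0.     0.     0.     1.   ]] 0.5925275386498897 target r 0.6747718132820902
```

```bash
cat >> h.py <<'E'
from scipy.spatial.transform import Rotation as R
def tool(o=None):
    if o is None:
        from station import bot; o=bot.get_obs()
    w=np.array(o['tool_rot']); return np.array(o['eef_pos']),R.from_quat(w[[1,2,3,0]])
def delta(Pt,Rt,o=None):
    """shift mm in current tool axes, rotvec in units of 6 deg in current tool axes"""
    p,r=tool(o); 
    print('shift mm',(r.inv().apply(np.array(Pt)-p)*1000).round(1),'turn/6deg',np.round(np.degrees((r.inv()*Rt).as_rotvec())/6,2))
E
python3 - <<'E'
from h import *
p,r=tool(); print(r.as_matrix().round(3))
a=np.array([.0505,.9987,0]);a/=np.linalg.norm(a)
for s in (1,-1):
    x=np.array([0,0,-1.]);y=s*a;z=np.cross(x,y); delta([.5655,-.197,.24],R.from_matrix(np.c_[x,y,z]))
for n in('top','scene'):
    im,P=cloud(f'pics/{n}0.npz'); q=P.reshape(-1,3); q=q[np.isfinite(q[:,0])&(q[:,2]>.05)]
    m=(q[:,1]<-.3)&(q[:,0]>.15)&(q[:,0]<1)
    print(n,[ (k/100,round(q[m&(abs(q[:,1]-k/100)<.02)][:,2].max(),3), q[m&(abs(q[:,1]-k/100)<.02)][:,0].min().round(3)) for k in range(-75,-30,4) if (m&(abs(q[:,1]-k/100)<.02)).sum()>5])
E
```

```text
[[-0.001  0.94   0.342]
 [ 0.002  0.342 -0.94 ]
 [-1.    -0.    -0.002]]
shift mm [  -9.2  464.2 -296.1] turn/6deg [-1.119e+01 -2.000e-02 -1.000e-02]
shift mm [  -9.2  464.2 -296.1] turn/6deg [ 1.881e+01 -1.000e-02  2.000e-02]
top [(-0.59, np.float64(0.072), np.float64(0.279)), (-0.55, np.float64(0.142), np.float64(0.28)), (-0.51, np.float64(0.148), np.float64(0.279)), (-0.35, np.float64(0.06), np.float64(0.424)), (-0.31, np.float64(0.057), np.float64(0.341))]
scene [(-0.75, np.float64(0.059), np.float64(0.434)), (-0.71, np.float64(0.173), np.float64(0.334)), (-0.67, np.float64(0.277), np.float64(0.233)), (-0.63, np.float64(0.173), np.float64(0.284)), (-0.59, np.float64(0.279), np.float64(0.205)), (-0.55, np.float64(0.173), np.float64(0.283)), (-0.51, np.float64(0.173), np.float64(0.282)), (-0.31, np.float64(0.056), np.float64(0.436))]
```

```bash
python3 -m jog '-10 38 -25 0 0 0 70;0 38 -25 0 0 0 70;0 38 -25 0 0 0 70;0 38 -25 0 0 0 70;0 38 -25 0 0 0 70'; python3 -m jog '0 38 -25 0 0 0 70;0 38 -25 0 0 0 70;0 38 -25 0 0 0 70;0 38 -25 0 0 0 70;0 38 -25 0 0 0 70'; python3 -m jog '0 38 -25 0 0 0 70;0 38 -25 0 0 0 70;0 0 0 -1.4 0 0 70;0 0 0 -1.4 0 0 70;0 0 0 -1.4 0 0 70';python3 -m jog '0 0 0 -1.4 0 0 70;0 0 0 -1.4 0 0 70;0 0 0 -1.4 0 0 70;0 0 0 -1.4 0 0 70;0 0 0 -1.4 0 0 70'
cat >> h.py <<'E'
a=np.array([.0505,.9987,0]);a/=np.linalg.norm(a)
E
python3 - <<'E'
from h import *
x=np.array([0,0,-1.]);y=a;z=np.cross(x,y); delta([.5655,-.197,.2],R.from_matrix(np.c_[x,y,z]))
from station import bot; o=bot.get_obs(); print(o['q'],o['t'])
E
```

```text
t: 0.6
eef_pos: [0.3672, -0.4502, 0.241]
tool_rot: [0.579, 0.406, 0.579, -0.406]
contact_force: [1.9, 0.2, -1.0]
gripper_width: 0.818
t: 1.1
eef_pos: [0.503, -0.2679, 0.2411]
tool_rot: [0.579, 0.406, 0.579, -0.406]
contact_force: [0.6, -0.3, -0.3]
gripper_width: 0.819
t: 1.6
eef_pos: [0.5566, -0.1959, 0.2408]
tool_rot: [0.654, 0.267, 0.655, -0.267]
contact_force: [0.1, 0.1, 0.8]
gripper_width: 0.823
t: 2.1
eef_pos: [0.5564, -0.1966, 0.2409]
tool_rot: [0.707, 0.015, 0.707, -0.015]
contact_force: [-0.0, 0.5, 0.4]
gripper_width: 0.817
shift mm [40.9 -0.1  9.2] turn/6deg [ 0.07 -0.01 -0.  ]
[ 0.55660854  0.36102708 -0.41184512  1.73128874  0.1606177   1.08348046
  0.04967196] 2.1
```

```bash
python3 -m jog '20 0 4 0 0 0 70;20 0 5 0 0 0 70;0 0 0 0 0 0 70'; python3 - <<'E'
from h import *
from station import bot
c=bot.calibration('wrist'); im,d=bot.read_camera('wrist')
np.savez('pics/wrist1.npz',im=im,d=d,**{k:np.array(v) for k,v in c.items()})
cv2.imwrite('pics/wrist1.png',im[...,::-1])
im,P=cloud('pics/wrist1.npz'); q=P.reshape(-1,3); q=q[np.isfinite(q[:,0])]
q=q[(q[:,2]>.056)&(q[:,2]<.085)&(abs(q[:,0]-.565)<.04)&(abs(q[:,1]+.197)<.1)]
print(cv2.minAreaRect((q[:,:2]*1000).astype(np.float32)),q[:,2].max(),np.median(q[:,2]))
print(tool()[0])
E
```

```text
t: 2.4
eef_pos: [0.564, -0.1967, 0.1983]
tool_rot: [0.705, 0.018, 0.709, -0.017]
contact_force: [-1.2, 0.5, 0.5]
gripper_width: 0.821
((566.1865234375, -196.52749633789062), (130.87684631347656, 38.06660079956055), 86.67717742919922) 0.07254320314094265 0.06522785936230596
[ 0.56461447 -0.19680197  0.19991143]
```

View pics/wrist1.png

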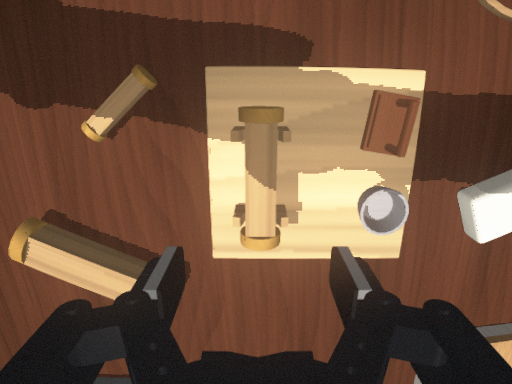

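```bash
cat > fs.py <<'E'
from h import *
from station import bot
F=[]
for i in range(8):
    bot.read_camera('wrist'); o=bot.get_obs(); F.append(np.r_[o['contact_force'],o['torque']])
F=np.array(F); p,r=tool()
print('F',F[:,:3].mean(0).round(2),'M',F[:,3:].mean(0).round(4),'sd',F.std(0).round(3),'t',o['t'])
print('Mtool',r.inv().apply(F[:,3:].mean(0)).round(4),'tau',np.round(o['joint_torque'],2),'pos',p.round(4),'w',o['gripper_width'])
E
python3 fs.py
python3 -m jog '40 0 1 0 0 0 70;40 0 1 0 0 0 70;40 0 0 0 0 0 70;30 0 0 0 0 0 70;20 0 0 0 0 0 70'
python3 - <<'E'
from h import *
x=np.array([0,0,-1.]);y=a;z=np.cross(x,y); delta([.566,-.1965,.030],R.from_matrix(np.c_[x,y,z]))
E
```

```text
F [0.1  0.04 0.27] M [-0.0063 -0.0035 -0.0102] sd [0.486 0.356 0.538 0.022 0.02  0.023] t 2.85
Mtool [ 0.0102 -0.0038 -0.0061] tau [-1.000e-02 -5.237e+01 -3.830e+00 -2.628e+01  1.000e-02 -0.000e+00
  0.000e+00] pos [ 0.5659 -0.1971  0.202 ] w 0.8163034546062972
t: 3.35
eef_pos: [0.5665, -0.1969, 0.029]
tool_rot: [0.706, 0.018, 0.708, -0.017]
contact_force: [0.0, 0.2, 0.3]
gripper_width: 0.821
shift mm [-0.9  0.4 -0.5] turn/6deg [ 0.01 -0.02 -0.01]
```

```bash
python3 -m jog '0 0 0 0 0 0 15;0 0 0 0 0 0 15;0 0 0 0 0 0 15;0 0 0 0 0 0 15;0 0 0 0 0 0 15' 80; python3 -m jog '0 0 0 0 0 0 15;0 0 0 0 0 0 15;-15 0 0 0 0 0 15;-25 0 0 0 0 0 15;-30 0 0 0 0 0 15'; python3 -m jog '-30 0 0 0 0 0 15;0 0 0 0 0 0 15;0 0 0 0 0 0 15;0 0 0 0 0 0 15'; python3 fs.py; python3 fs.py
```

```text
t: 3.85
eef_pos: [0.5688, -0.1975, 0.0331]
tool_rot: [0.708, 0.017, 0.706, -0.018]
contact_force: [-1.8, 0.7, 6.4]
gripper_width: 0.317
t: 4.35
eef_pos: [0.5668, -0.1969, 0.1021]
tool_rot: [0.706, 0.018, 0.707, -0.017]
contact_force: [1.2, -0.7, -2.4]
gripper_width: 0.317
t: 4.75
eef_pos: [0.5666, -0.1971, 0.1303]
tool_rot: [0.706, 0.017, 0.708, -0.017]
contact_force: [0.4, -0.3, -3.9]
gripper_width: 0.317
F [-0.23 -0.07 -2.84] M [-0.0512 -0.0103  0.0061] sd [0.482 0.44  0.51  0.022 0.032 0.02 ] t 5.15
Mtool [-0.0061 -0.0128 -0.0506] tau [ 1.000e-02 -5.649e+01 -4.430e+00 -2.450e+01 -3.000e-02  1.000e-02
  0.000e+00] pos [ 0.5676 -0.1971  0.1309] w 0.31474659209061934
F [-0.41  0.22 -2.64] M [-0.0394  0.0144  0.0032] sd [0.31  0.119 0.291 0.016 0.025 0.029] t 5.55
Mtool [-0.0032  0.0124 -0.04  ] tau [-0.000e+00 -5.654e+01 -4.440e+00 -2.458e+01 -3.000e-02  0.000e+00
 -0.000e+00] pos [ 0.5677 -0.1972  0.1314] w 0.31777769551857304
```

Lifting it shows about 2.8 N and a moment of about -0.045 N m about world x, which puts the heavy end towards +y. I'll cross-check by regripping 12 mm towards -y, where the moment should grow, and fit the arm model to check reach.

```bash
python3 - <<'E'
from h import *
from station import bot
o=bot.get_obs(); print(repr(o['q']),repr(o['eef_pos']),repr(o['tool_rot']))
E
python3 -m jog '30 0 0 0 0 0 15;30 0 0 0 0 0 15;25 0 0 0 0 0 15;10 0 0 0 0 0 15;4 0 0 0 0 0 15'
python3 -m jog '0 0 0 0 0 0 80;0 0 0 0 0 0 80;0 0 0 0 0 0 80;-20 0 0 0 0 0 80;-20 0 0 0 0 0 80'
python3 - <<'E'
from station import bot
o=bot.get_obs(); print(repr(o['q']),repr(o['eef_pos']),repr(o['tool_rot']),o['gripper_width'])
E
```

```text
array([ 0.52304136,  0.49583191, -0.38532307,  1.80656873,  0.23349463,
        0.88381635, -0.01852718]) array([ 0.56772314, -0.19717515,  0.13135034]) array([ 0.70692013,  0.01736195,  0.70686553, -0.01742444])
t: 6.05
eef_pos: [0.5664, -0.1968, 0.033]
tool_rot: [0.705, 0.017, 0.708, -0.017]
contact_force: [-17.0, 3.9, 38.2]
gripper_width: 0.319
t: 6.55
eef_pos: [0.5676, -0.1971, 0.0728]
tool_rot: [0.707, 0.017, 0.707, -0.017]
contact_force: [0.9, -0.7, -0.9]
gripper_width: 0.935
array([ 0.50293916,  0.57214663, -0.36159941,  1.84139555,  0.27622087,
        0.77783961, -0.05348895]) array([ 0.5676397 , -0.19709375,  0.07277698]) array([ 0.70673802,  0.01747407,  0.7070479 , -0.0173004 ]) 0.9351265115621127
```

```bash
cat > kin.py <<'E'
from h import *
from scipy.optimize import least_squares
D0=[(0,0,.267),(0,-1,0),(0,1,.293),(.0525,1,0),(.0775,1,.3425),(0,1,0),(.076,-1,.097)]
RX={k:R.from_euler('x',k*np.pi/2).as_matrix() for k in(-1,0,1)}
def fk(q,th,full=False):
    # th: d1,d3,a4,a5,d5,a7,d7,yaw,tool rotvec(3)
    D=[(0,0,th[0]),(0,-1,0),(0,1,th[1]),(th[2],1,0),(th[3],1,th[4]),(0,1,0),(th[5],-1,th[6])]
    T=np.eye(4); T[:3,:3]=R.from_euler('z',th[7]).as_matrix(); L=[]
    for (a_,al,d),t in zip(D,q):
        A=np.eye(4);A[:3,:3]=RX[al];A[0,3]=a_
        c,s=np.cos(t),np.sin(t);B=np.array([[c,-s,0,0],[s,c,0,0],[0,0,1,d],[0,0,0,1.]])
        T=T@A@B; L.append(T[:3,3].copy())
    r=T[:3,:3]@R.from_rotvec(th[8:11]).as_matrix()
    return (T[:3,3],r,L) if full else (T[:3,3],r)
DATA=[([1.114,.4775,.022,1.5555,-.0115,1.109,-.083],[.2305,-.634,.2305],[.579,.406,.58,-.405]),
([0.52304136,0.49583191,-0.38532307,1.80656873,0.23349463,0.88381635,-0.01852718],[0.5670,-0.1971,0.131],[0.70692,.01736,.70687,-.01742]),
([0.50293916,0.57214663,-0.36159941,1.84139555,0.27622087,0.77783961,-0.05348895],[0.5674,-0.19709,0.0728],[0.70674,.01747,.70705,-.0173]),
([0.55660854,0.36102708,-0.41184512,1.73128874,0.1606177,1.08348046,0.04967196],[.5564,-.1966,.2409],[.707,.015,.707,-.015])]
sc=1.14
P0=np.r_[np.array([.267,.293,.0525,.0775,.3425,.076,.25])*1,0,0,0,0]
def fit(D=DATA):
    best=None
    for yaw in (-2.34,):
      for rv in ([0,-np.pi/2,0],[1.2,-1.2,1.2],[-1.2,-1.2,-1.2],[0,-2.2,2.2],[0,-2.2,-2.2]):
        x0=P0.copy(); x0[7]=yaw; x0[8:]=rv
        def f(th):
            e=[(th[:7]-P0[:7])*np.array([1,1,1,1,1,1,.5])*.02]
            for q,p,w in D:
                pp,rr=fk(q,th); w=np.array(w); rm=R.from_quat(w[[1,2,3,0]]).as_matrix()
                e+= [(pp-p)*5,(rr-rm).ravel()]
            return np.concatenate(e)
        s=least_squares(f,x0)
        if best is None or s.cost<best.cost: best=s
    return best
if __name__=='__main__':
    s=fit(); print(s.cost,s.x.round(4)); np.save('th.npy',s.x)
    for q,p,w in DATA:
        pp,rr=fk(q,s.x); w=np.array(w);print(((pp-p)*1000).round(1),np.degrees((R.from_matrix(rr).inv()*R.from_quat(w[[1,2,3,0]])).magnitude()).round(2))
E
python3 kin.py
python3 - <<'E'
from h import *
from station import bot
c=bot.calibration('wrist'); im,d=bot.read_camera('wrist')
np.savez('pics/wrist2.npz',im=im,d=d,**{k:np.array(v) for k,v in c.items()})
cv2.imwrite('pics/wrist2.png',im[...,::-1])
E
```

```text
3.6868986575545155 [-0.6959 -3.6588  1.5874  6.4134 -0.9389 -1.1908  1.2255 -2.4013  0.8101
 -1.6991  1.1683]
[-46.3 -49.3   0.9] 113.75
[-12.7  20.9 -15.7] 17.42
[  6.3 -80.6   9.2] 17.55
[-75.9 163.1   5.6] 20.65
```

View pics/wrist2.png

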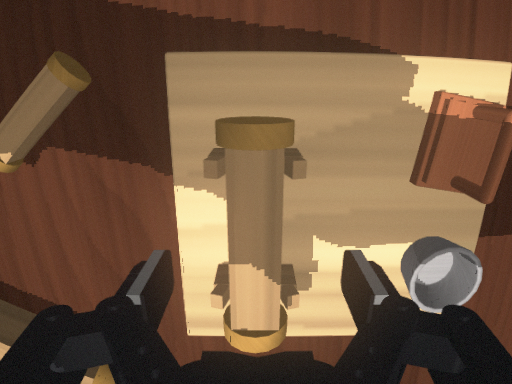

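```bash
cat > kin2.py <<'E'
from kin import *
import itertools
def fks(q,th,sg): return fk(np.array(q)*sg,th)
def ori(sg):
    # orientation only: yaw, tool rot
    def f(x):
        th=P0.copy(); th[7:]=x
        e=[]
        for q,p,w in DATA:
            w=np.array(w); e.append((fks(q,th,sg)[1]-R.from_quat(w[[1,2,3,0]]).as_matrix()).ravel())
        return np.concatenate(e)
    return min((least_squares(f,np.r_[y,rv]) for y in(0,3.14) for rv in([0,-1.57,0],[1.2,-1.2,1.2],[-1.2,-1.2,-1.2],[0,1.57,0],[1.2,1.2,-1.2],[2.2,0,2.2])),key=lambda s:s.cost)
if __name__=='__main__':
    res=[]
    for sg in itertools.product((1,-1),repeat=7):
        if sg[1]<0: continue
        s=ori(np.array(sg)); res.append((s.cost,sg,s.x))
    res.sort(key=lambda t:t[0])
    for r_ in res[:5]: print(r_[0],r_[1],r_[2].round(3))
E
python3 kin2.py
```

```text
Still running in the background as job /tmp/bash_jobs.1000/7b1c3b0eae09 (pid 824). You'll get a notice when it ends.
```

```bash
cat > ik.py <<'E'
from kin3 import *
k=np.load('kin.npz'); th,sg=k['th'],k['sg']
lo=np.array([-2.96,-.34,-1.41,.24,-1.37,.17,-2.96]);hi=np.array([2.96,2.1,1.46,2.44,4.51,1.92,2.96])
def ik(p,r,seeds):
    best=None
    for s0 in seeds:
        f=lambda q:(lambda t:np.r_[(t[0]-p)*5,(t[1]-r).ravel()])(fk(q,th,sg))
        s=least_squares(f,np.clip(s0,lo+.03,hi-.03),bounds=(lo+.02,hi-.02),max_nfev=60)
        if best is None or s.cost<best.cost: best=s
        if best.cost<1e-6: break
    return best
n=np.array([.3007,.0684,.9512]);n/=np.linalg.norm(n); PAD=np.array([.5836,.205,.0835])
ex=np.array([.3007,.0684,0]);ex-=n*(ex@n);ex/=np.linalg.norm(ex);ey=np.cross(n,ex)
def stand(theta,phi,g,lift=0,flip=1):
    u_=ex*np.cos(phi)+ey*np.sin(phi) # tool pointing direction in plane
    x=u_*np.cos(theta)-n*np.sin(theta); Z=-u_; Y=-n; X=np.cross(Y,Z)
    z=flip*X; y=np.cross(z,x)
    G=PAD+n*(.065+g+lift)
    return G+x*.019,np.c_[x,y,z]
E
cat > scan.py <<'E'
from ik import *
rng=np.random.default_rng(0)
now=np.array([.503,.572,-.36,1.84,.276,.778,-.05])
seeds=[now]+[rng.uniform(lo,hi) for _ in range(3)]
for T in (0,25):
    for flip in(1,-1):
        for ph in range(-150,181,30):
            p,r=stand(np.radians(T),np.radians(ph),.012,0.0,flip)
            s=ik(p,r,seeds)
            if s.cost<1e-4: 
                L=fk(s.x,th,sg,True)[2]; print(T,flip,ph,'%.1e'%s.cost,s.x.round(2),'elbow',L[1].round(2),'wrist',L[2].round(3),flush=True)
E
OMP_NUM_THREADS=1 timeout 550 python3 scan.py
```

```text
0 1 -120 5.8e-21 [-1.14  1.48  0.92  1.2   0.36  1.87 -0.36] elbow [0.19 0.55 0.36] wrist [0.696 0.523 0.106]
0 1 -90 8.3e-23 [-0.92  1.09  0.1   1.58  1.03  1.74 -0.91] elbow [0.27 0.39 0.64] wrist [0.534 0.531 0.157]
0 1 -60 4.3e-25 [-0.84  0.89 -0.07  1.97  1.48  1.5  -1.11] elbow [0.25 0.3  0.73] wrist [0.391 0.454 0.208]
0 1 -30 4.4e-27 [-0.66  0.71 -0.08  2.3   2.16  1.27 -1.36] elbow [0.23 0.2  0.79] wrist [0.306 0.311 0.245]
0 1 0 1.6e-22 [-1.14  0.71  1.09  2.42  3.48  1.07 -2.4 ] elbow [0.09 0.38 0.72] wrist [0.301 0.141 0.258]
0 1 30 1.5e-30 [ 0.99  1.61 -1.1   2.33  3.48  0.52 -0.39] elbow [ 0.22 -0.54  0.36] wrist [ 0.379 -0.01   0.245]
0 1 60 2.9e-17 [ 0.98  1.59 -1.39  1.99  0.12  0.37  2.8 ] elbow [ 0.2  -0.55  0.35] wrist [ 0.517 -0.102  0.208]
0 1 90 1.3e-17 [ 0.79  1.67 -1.39  1.63  0.01  1.04  2.94] elbow [ 0.3  -0.5   0.31] wrist [ 0.68  -0.111  0.157]
0 1 120 4.7e-19 [ 0.27  1.33 -0.56  1.24 -0.66  1.9  -2.75] elbow [ 0.5  -0.19  0.54] wrist [ 0.823 -0.033  0.106]
0 -1 -90 4.2e-20 [-0.81  1.09 -0.08  1.59  1.11  1.85  2.16] elbow [0.32 0.34 0.64] wrist [0.534 0.
[... 2128 characters left out ...]
53 0.44  0.335]
25 -1 -30 3.1e-26 [-1.62  0.86  1.18  2.05 -0.06  0.2  -2.54] elbow [-0.09  0.45  0.65] wrist [0.376 0.311 0.369]
25 -1 0 1.3e-22 [-0.18  0.34 -0.03  2.28  3.39  0.3   1.32] elbow [0.1  0.06 0.87] wrist [0.372 0.157 0.381]
25 -1 30 9.3e-23 [ 0.68  0.68 -0.9   2.08 -1.27  0.2   0.35] elbow [ 0.18 -0.23  0.8 ] wrist [0.442 0.02  0.369]
25 -1 60 1.9e-27 [ 0.62  0.82 -0.78  1.85 -0.7   0.75  0.11] elbow [ 0.25 -0.25  0.76] wrist [ 0.568 -0.064  0.335]
25 -1 90 5.6e-31 [ 0.47  1.02 -0.72  1.55 -0.48  1.25  0.18] elbow [ 0.35 -0.25  0.69] wrist [ 0.715 -0.071  0.289]
25 -1 120 1.4e-26 [ 0.3   1.22 -0.78  1.26 -0.28  1.69  0.25] elbow [ 0.45 -0.22  0.59] wrist [ 0.844 -0.001  0.243]
```

```bash
cat > path.py <<'E'
from ik import *
from scipy.spatial.transform import Slerp
T=np.radians(25); g=.012
x=np.array([0,0,-1.])*np.cos(T)+a*np.sin(T); X=np.cross(a,[0,0,1.]); R0=np.c_[x,np.cross(X,x),X]
G=np.array([.5665,-.1968,.052])-a*g; P0_=G+x*.019
if __name__=='__main__':
    delta(P0_,R.from_matrix(R0)); delta(P0_-x*.05,R.from_matrix(R0))
    now=np.array([.503,.572,-.36,1.84,.276,.778,-.05])
    Pa=P0_+[0,0,.2]
    for ph in (-90,-75,-60,-45,-30):
        p,r=stand(T,np.radians(ph),g,.06,1)
        sl=Slerp([0,1],R.from_matrix([R0,r])); q=now; c=[]; 
        for s in np.linspace(0,1,13):
            S=ik(Pa+(p-Pa)*s,sl(s).as_matrix(),[q]); dq=abs(S.x-q).max(); q=S.x; c.append((S.cost,dq))
        print(ph,'ang',np.degrees((R.from_matrix(R0).inv()*R.from_matrix(r)).magnitude()).round(),'maxcost %.1e'%max(t[0] for t in c),'maxdq',np.round([t[1] for t in c],2),q.round(2))
E
OMP_NUM_THREADS=1 python3 path.py
```

```text
shift mm [41.7 -3.3 -3.7] turn/6deg [0.02 0.04 4.18]
shift mm [ -3.6 -24.4  -3.5] turn/6deg [0.02 0.04 4.18]
-90 ang 95.0 maxcost 3.9e-21 maxdq [0.47 0.11 0.14 0.16 0.17 0.17 0.15 0.13 0.11 0.13 0.13 0.12 0.12] [-0.49  0.94 -0.51  1.52  1.07  1.89 -0.92]
-75 ang 95.0 maxcost 1.0e-22 maxdq [0.47 0.09 0.11 0.13 0.15 0.16 0.15 0.13 0.12 0.11 0.12 0.12 0.12] [-0.43  0.86 -0.61  1.69  1.22  1.74 -0.86]
-60 ang 98.0 maxcost 4.2e-22 maxdq [0.47 0.08 0.1  0.12 0.14 0.16 0.17 0.16 0.14 0.12 0.11 0.11 0.11] [-0.42  0.73 -0.58  1.85  1.32  1.51 -0.77]
-45 ang 102.0 maxcost 2.2e-20 maxdq [0.47 0.09 0.09 0.1  0.13 0.15 0.18 0.19 0.18 0.16 0.14 0.12 0.11] [-0.35  0.61 -0.58  2.    1.46  1.25 -0.7 ]
-30 ang 107.0 maxcost 6.9e-19 maxdq [0.47 0.09 0.09 0.09 0.1  0.13 0.17 0.21 0.23 0.23 0.2  0.17 0.15] [-0.23  0.49 -0.58  2.14  1.64  0.95 -0.66]
```

```bash
python3 -m jog '-10 -24 -3.5 0 0 0 80;0 0 0 0 0 1.4 80;0 0 0 0 0 1.39 80;0 0 0 0 0 1.39 80;0 0 0 0 0 0 80'; python3 - <<'E'
from path import *
delta(P0_,R.from_matrix(R0))
from station import bot
c=bot.calibration('wrist'); im,d=bot.read_camera('scene')
cv2.imwrite('pics/s3.png',cv2.resize(im[100:260,100:300,::-1],None,fx=4,fy=3.7))
E
```

```text
t: 7.1
eef_pos: [0.561, -0.2285, 0.0796]
tool_rot: [0.694, 0.175, 0.686, 0.133]
contact_force: [-0.1, -0.8, -1.2]
gripper_width: 0.935
shift mm [52.5  6.3  3.8] turn/6deg [-0.1   0.02 -0.03]
```

View pics/s3.png

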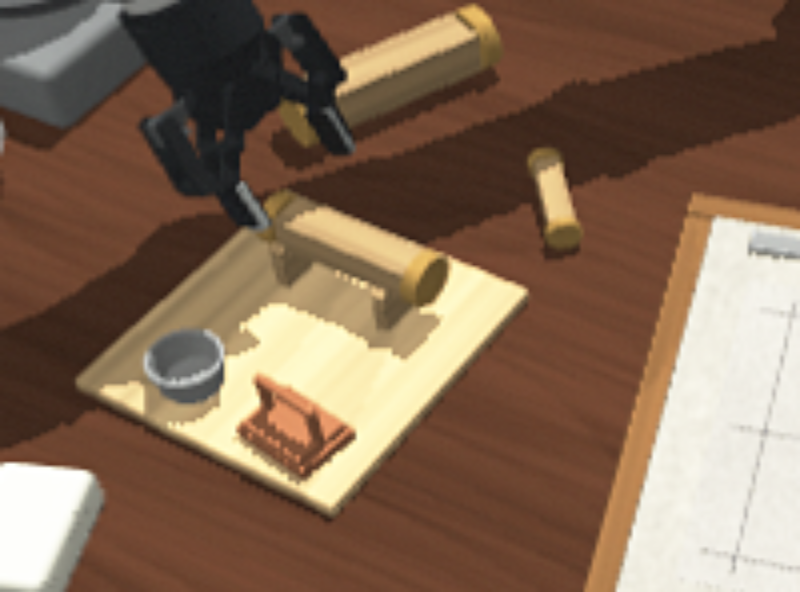

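```bash
python3 -m jog '26 3 2 0 0 0 80;26 3 2 0 0 0 80;0 0 0 0 0 0 15;0 0 0 0 0 0 15;0 0 0 0 0 0 15' 80; python3 -m jog '0 0 0 0 0 0 15;0 0 0 0 0 0 15;0 0 0 0 0 0 15;0 0 0 0 0 0 15;0 0 0 0 0 0 15'; python3 - <<'E'
from path import *
delta(P0_,R.from_matrix(R0))
print('world-up 10mm in tool', R.from_matrix(R0).inv().apply([0,0,10]).round(2))
E
```

```text
t: 7.65
eef_pos: [0.5693, -0.1944, 0.0391]
tool_rot: [0.695, 0.17, 0.686, 0.136]
contact_force: [0.0, -0.4, 1.0]
gripper_width: 0.436
t: 8.15
eef_pos: [0.5689, -0.1948, 0.0393]
tool_rot: [0.694, 0.17, 0.686, 0.136]
contact_force: [-2.4, -0.8, 6.3]
gripper_width: 0.314
shift mm [ 1.5 -7.4 -2.3] turn/6deg [ 0.01  0.01 -0.  ]
world-up 10mm in tool [-9.06  4.23  0.  ]
```

```bash
python3 -m jog '-9 4.2 0 0 0 0 15;-18 8.5 0 0 0 0 15;-27 12.7 0 0 0 0 15;-36 16.9 0 0 0 0 15;0 0 0 0 0 0 15'; python3 -m jog '0 0 0 0 0 0 15;0 0 0 0 0 0 15;0 0 0 0 0 0 15'; python3 fs.py;python3 fs.py
```

```text
t: 8.65
eef_pos: [0.5719, -0.1946, 0.1432]
tool_rot: [0.697, 0.169, 0.683, 0.136]
contact_force: [0.8, -0.4, -1.8]
gripper_width: 0.316
t: 8.95
eef_pos: [0.5673, -0.1934, 0.1358]
tool_rot: [0.693, 0.171, 0.687, 0.137]
contact_force: [-0.3, -0.9, -3.5]
gripper_width: 0.315
F [-0.19 -0.25 -2.55] M [-0.7453  0.0468  0.0249] sd [0.336 0.515 0.393 0.028 0.035 0.037] t 9.35
Mtool [-0.0182  0.0197 -0.7467] tau [ 1.000e-02 -6.107e+01 -1.039e+01 -2.346e+01 -1.760e+00  7.300e-01
  0.000e+00] pos [ 0.5684 -0.1935  0.137 ] w 0.31333307159766555
F [ 0.2  -0.08 -2.44] M [-0.7411  0.0413 -0.0122] sd [0.72  0.397 0.384 0.022 0.019 0.02 ] t 9.75
Mtool [ 0.013  -0.0008 -0.7422] tau [ -0.   -61.15 -10.41 -23.51  -1.76   0.72   0.  ] pos [ 0.5684 -0.1936  0.1372] w 0.31052297492456993
```

```bash
python3 - <<'E'
from h import *
from station import bot
for n in('wrist','scene'):
    c=bot.calibration(n); im,d=bot.read_camera(n)
    np.savez(f'pics/{n}4.npz',im=im,d=d,**{k:np.array(v) for k,v in c.items()})
    cv2.imwrite(f'pics/{n}4.png',im[...,::-1])
E
```

```text
(no output)
```

View pics/wrist4.png

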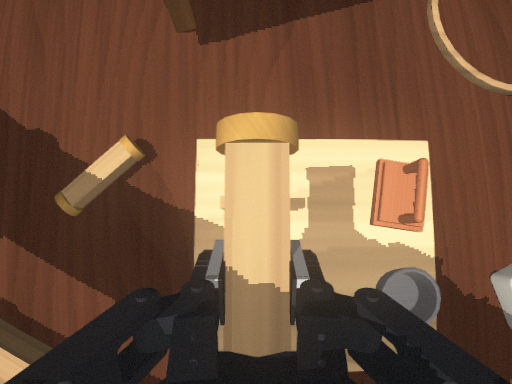

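View pics/scene4.png

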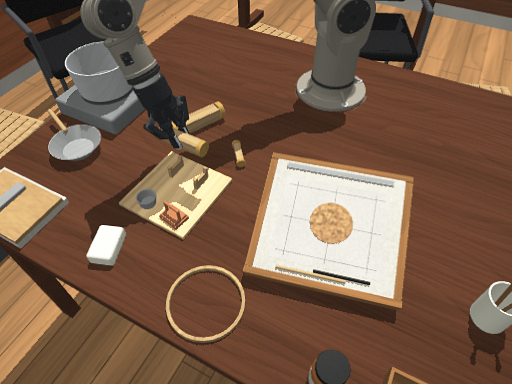

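```bash
python3 - <<'E'
from path import *
p=np.array([.5684,-.1936,.1371]); r=R.from_matrix(R0)
from station import bot
print('now',bot.get_obs()['eef_pos'],np.degrees((r.inv()*tool()[1]).as_rotvec()).round(2))
im,P=cloud('pics/wrist4.npz')
hs=cv2.cvtColor(im,cv2.COLOR_RGB2HSV)
def plane(q):
    c=q.mean(0); _,s,vt=np.linalg.svd(q-c,full_matrices=False); return c,vt[2]*np.sign(vt[2,2]),s[2]/np.sqrt(len(q))
q=P[160:235,236:280].reshape(-1,3); q=q[np.isfinite(q[:,0])]
c,nn,s=plane(q); print('bar top plane',c.round(4),nn.round(4),'rms',s)
# pitch along a
print('axis slope along a deg', np.degrees(np.arctan2(nn@a,nn[2])).round(2),'roll deg',np.degrees(np.arctan2(nn@np.cross(a,[0,0,1]),nn[2])).round(2))
# all points of held bar: z between .12 and .20
Q=P[100:235,190:330].reshape(-1,3); Q=Q[np.isfinite(Q[:,0])]; Q=Q[Q[:,2]>.12]
X=np.cross(a,[0,0,1.])
A=Q@a; print('max along a',np.percentile(A,[99,99.8,100]).round(4),'x centre cap',[(np.percentile(Q[A>A.max()-.012]@X,k)).round(4) for k in(1,50,99)],'cap top z',Q[A>A.max()-.012][:,2].max().round(4))
m=(A<A.max()-.025); print('bar x extents',np.percentile(Q[m]@X,[1,99]).round(4),'TCP a,x',(p@a).round(4),(p@X).round(4))
d=r.inv().apply(np.array([.5665,-.1968,.052])-np.array([.5687,-.1948,.0393])); print('mid in tool (from grip)',d.round(4))
E
```

```text
now [ 0.56840456 -0.19355484  0.13723238] [-0.07  0.03  0.08]
bar top plane [ 0.57  -0.166  0.163] [ 0.0016 -0.0025  1.    ] rms 0.0006272240818197479
axis slope along a deg -0.14 roll deg 0.1
max along a [-0.1017 -0.1012 -0.1008] x centre cap [np.float64(0.5581), np.float64(0.5774), np.float64(0.5958)] cap top z 0.171
bar x extents [0.5634 0.5909] TCP a,x -0.1646 0.5775
mid in tool (from grip) [-0.0124  0.0035 -0.0021]
```

```bash
cat > tgt.py <<'E'
from path import *
def tgt(lift,phi=-60,dY=.0018,dZ=.0122,pad=PAD):
    _,r=stand(T,np.radians(phi),0,0,1); ph=np.radians(phi); u_=ex*np.cos(ph)+ey*np.sin(ph)
    return pad+n*(.065+lift)-n*dY+u_*dZ, R.from_matrix(r)
E
OMP_NUM_THREADS=1 python3 - <<'E'
from tgt import *
from station import bot
o=bot.get_obs()
p1,r1=tgt(.07); up=p1+[0,0,.06]; print('target',p1,up)
p,r=tool(o); delta(up,r,o); delta(up,r1,o)
rv=(r.inv()*r1).as_rotvec()
q=o['q']
for s in np.linspace(0,1,9):
    S=ik(p+(up-p)*s,r.as_matrix(),[q]); print('T',S.cost<1e-7,abs(S.x-q).max().round(2),end=' '); q=S.x
print(q.round(2))
for s in np.linspace(0,1,13):
    rr=r*R.from_rotvec(rv*s); S=ik(up,rr.as_matrix(),[q]); print('R',S.cost<1e-7,abs(S.x-q).max().round(2),end=' '); q=S.x
print(q.round(2))
E
```

```text
target [0.63165723 0.20509614 0.20832617] [0.63165723 0.20509614 0.26832617]
shift mm [ 51.3 419.   43.6] turn/6deg [0. 0. 0.]
shift mm [ 51.3 419.   43.6] turn/6deg [ -8.93   0.32 -13.64]
T True 0.04 T True 0.06 T True 0.06 T True 0.07 T True 0.07 T True 0.08 T True 0.08 T True 0.09 T True 0.09 [ 0.31  0.48 -0.69  1.64 -0.14  1.01 -0.29]
R True 0.0 R True 0.12 R True 0.12 R True 0.11 R True 0.11 R True 0.11 R True 0.11 R True 0.1 R True 0.1 R True 0.1 R True 0.09 R True 0.09 R True 0.09 [-0.75  0.57 -0.12  1.8   1.1   1.32 -0.56]
```

Both checks say the heavy end is +y:
- The force sensor read -0.045 N m on the vertical lift.
- Joint 5's holding torque moved in the same direction as it does for the whole gripper leaning towards +y, where the sign is certain.

The tilted-grip moment of -0.74 N m is mostly the gripper's own uncompensated weight, so I won't use its size. Next I carry the bar over the pad.

```bash
python3 -m jog '5 40 4 0 0 0 15;5 42 4 0 0 0 15;5 42 4 0 0 0 15;5 42 4 0 0 0 15;5 42 4 0 0 0 15';python3 -m jog '5 42 5 0 0 0 15;5 42 5 0 0 0 15;5 42 5 0 0 0 15;5 42 4 0 0 0 15;5 42 4 0 0 0 15'
python3 -m jog '0 0 0 -.74 .03 -1.14 15;0 0 0 -.74 .03 -1.14 15;0 0 0 -.74 .03 -1.14 15;0 0 0 -.74 .03 -1.14 15;0 0 0 -.74 .03 -1.14 15'
python3 -m jog '0 0 0 -.74 .03 -1.14 15;0 0 0 -.74 .03 -1.14 15;0 0 0 -.74 .03 -1.14 15;0 0 0 -.74 .03 -1.14 15;0 0 0 -.74 .03 -1.14 15'
OMP_NUM_THREADS=1 python3 - <<'E'
from tgt import *
p1,r1=tgt(.07); delta(p1,r1); delta(p1,tool()[1])
E
```

```text
t: 10.35
eef_pos: [0.598, 0.0058, 0.2033]
tool_rot: [0.694, 0.17, 0.686, 0.136]
contact_force: [1.5, -0.2, -2.3]
gripper_width: 0.312
t: 10.85
eef_pos: [0.6307, 0.2052, 0.2696]
tool_rot: [0.694, 0.17, 0.686, 0.136]
contact_force: [1.0, -0.2, -2.3]
gripper_width: 0.314
t: 11.35
eef_pos: [0.6311, 0.2042, 0.2699]
tool_rot: [0.717, -0.176, 0.672, 0.056]
contact_force: [-0.3, 1.2, -3.5]
gripper_width: 0.312
t: 11.85
eef_pos: [0.6307, 0.2051, 0.2693]
tool_rot: [0.651, -0.497, 0.573, -0.03]
contact_force: [-0.1, 0.1, -3.4]
gripper_width: 0.313
shift mm [44. 41. 10.] turn/6deg [-1.47  0.01 -2.23]
shift mm [44. 41. 10.] turn/6deg [0. 0. 0.]
```

```bash
python3 -m jog '0 0 0 -.74 0 -1.12 15;0 0 0 -.73 0 -1.11 15;0 0 0 0 0 0 15;0 0 0 0 0 0 15'
cat > look.py <<'E'
import sys
from tgt import *
from station import bot
tag=sys.argv[1]
o=bot.get_obs(); print('t',o['t'])
for k in ('scene','top'):
    im,d=bot.read_camera(k); c=bot.calibration(k)
    np.savez(f'pics/{k}{tag}.npz',im=im,d=d,**{q:np.array(v) for q,v in c.items()})
    b=(330,50,150,270) 
    cv2.imwrite(f'pics/{k}{tag}.png',cv2.resize(im[120:320,230:440,::-1] if k=='scene' else im[60:260,60:270,::-1],None,fx=2.9,fy=2.9,interpolation=cv2.INTER_CUBIC))
p1,r1=tgt(.07); delta(p1,r1)
E
OMP_NUM_THREADS=1 python3 look.py 5
```

```text
t: 12.25
eef_pos: [0.6307, 0.2042, 0.2686]
tool_rot: [-0.603, 0.606, -0.514, 0.061]
contact_force: [0.6, 0.5, -2.4]
gripper_width: 0.315
t 12.25
shift mm [32.2 49.8 17.5] turn/6deg [-0.07 -0.01 -0.06]
```

View pics/scene5.png

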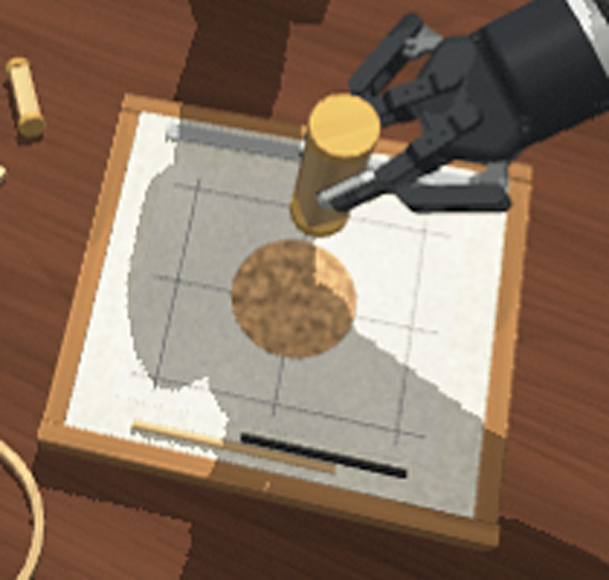

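View pics/top5.png

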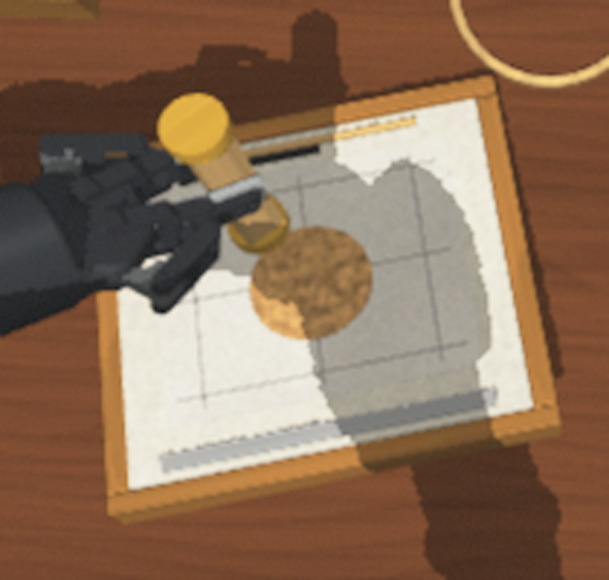

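The bar is held upright above the pad with its -y (light) cap up. That cap is at (345,125) in the scene crop and (193,127) in the top crop, and the pad is at (293,297) and (311,282). I'll fit the upper face to get its tilt and position.

```bash
cat > cap.py <<'E'
import sys
from tgt import *
def capfit(tag,pred):
    out=[]
    for k in ('scene','top'):
        im,P=cloud(f'pics/{k}{tag}.npz'); 
        Q=P.reshape(-1,3); f=np.isfinite(Q[:,0]); d=Q-pred
        h=d@n; rad=np.linalg.norm(d-np.outer(h,n),axis=1)
        m=f&(abs(h)<.006)&(rad<.026)
        q=Q[m]
        if len(q)<30: print(k,'few',len(q)); continue
        for _ in range(3):
            c=q.mean(0); _,s,vt=np.linalg.svd(q-c,full_matrices=False); nn=vt[2]*np.sign(vt[2,2]); e=abs((q-c)@nn); q=q[e<.0018]
        M=np.c_[(q-c)@ex,(q-c)@ey]
        (cc,r_)=cv2.minEnclosingCircle(M.astype(np.float32)); C=c+cc[0]*ex+cc[1]*ey
        print(k,len(q),'r',round(r_,4),'centre',C.round(4),'-pred in ex,ey,n mm',(np.array([(C-pred)@ex,(C-pred)@ey,(C-pred)@n])*1000).round(1),'tilt vs n deg ex,ey',np.degrees([nn@ex,nn@ey]).round(2))
        out.append(C)
    return out
if __name__=='__main__':
    p,r=tool(); Rm=r.as_matrix(); x=Rm[:,0];z=Rm[:,2]
    Y=np.cos(T)*Rm[:,1]+np.sin(T)*x; Z=np.cross(z,Y)   # weight axes by grip
    mid=p-Y*.0018+Z*.0122
    print('axis by tool: up=-Y tilt vs n',np.degrees([-Y@ex,-Y@ey]).round(2),'mid-pad ex,ey,n',((mid-PAD)@np.c_[ex,ey,n]*1000).round(1))
    capfit(sys.argv[1],mid-Y*.065)
E
OMP_NUM_THREADS=1 python3 cap.py 5
```

```text
axis by tool: up=-Y tilt vs n [-0.13 -0.46] mid-pad ex,ey,n [-19.3  -2.1 193.7]
scene 394 r 0.0205 centre [0.642  0.2195 0.3341] -pred in ex,ey,n mm [-0.6  3.8 -1.8] tilt vs n deg ex,ey [ 0.72 -0.23]
top 335 r 0.0202 centre [0.6423 0.2176 0.3374] -pred in ex,ey,n mm [-1.8  1.8  1.3] tilt vs n deg ex,ey [-0.85 -0.59]
```

```bash
cat > go.py <<'E'
import sys
from tgt import *
p1,r1=tgt(float(sys.argv[1]),pad=PAD-ey*.0028+ex*.0012); delta(p1,r1)
p,r=tool(); print('down n 1mm in tool',r1.inv().apply(-n).round(3))
E
OMP_NUM_THREADS=1 python3 go.py .01
```

```text
shift mm [ 60.6 102.7  16.8] turn/6deg [-0.07 -0.01 -0.06]
down n 1mm in tool [ 0.423  0.906 -0.   ]
```

```bash
python3 -m jog '0 0 8 -.07 0 -.06 15;14 24 8 0 0 0 15;14 24 1 0 0 0 15;14 24 0 0 0 0 15;9 15 0 0 0 0 15'; python3 -m jog '5 8 0 0 0 0 15;4 7 0 0 0 0 15;0 0 0 0 0 0 15;0 0 0 0 0 0 15'; OMP_NUM_THREADS=1 python3 look.py 6 ;OMP_NUM_THREADS=1 python3 go.py 0.01; OMP_NUM_THREADS=1 python3 cap.py 6
```

```text
t: 12.85
eef_pos: [0.6188, 0.1999, 0.166]
tool_rot: [-0.6, 0.611, -0.513, 0.062]
contact_force: [-0.6, 0.5, -2.5]
gripper_width: 0.313
t: 13.25
eef_pos: [0.6152, 0.1984, 0.1517]
tool_rot: [-0.601, 0.611, -0.512, 0.062]
contact_force: [0.5, 0.6, -1.9]
gripper_width: 0.316
t 13.25
shift mm [-27.3 -52.5   0.6] turn/6deg [0.03 0.   0.03]
shift mm [0.6 0.7 0.4] turn/6deg [0.03 0.   0.03]
down n 1mm in tool [ 0.423  0.906 -0.   ]
axis by tool: up=-Y tilt vs n [0.04 0.22] mid-pad ex,ey,n [ 0.7 -2.8 75.8]
scene 276 r 0.0199 centre [0.6261 0.2143 0.2171] -pred in ex,ey,n mm [-0.6  2.2 -0.3] tilt vs n deg ex,ey [0.29 0.43]
top 239 r 0.0202 centre [0.6261 0.2141 0.2193] -pred in ex,ey,n mm [-1.3  2.   1.8] tilt vs n deg ex,ey [-0.83 -0.16]
```

View pics/scene6.png

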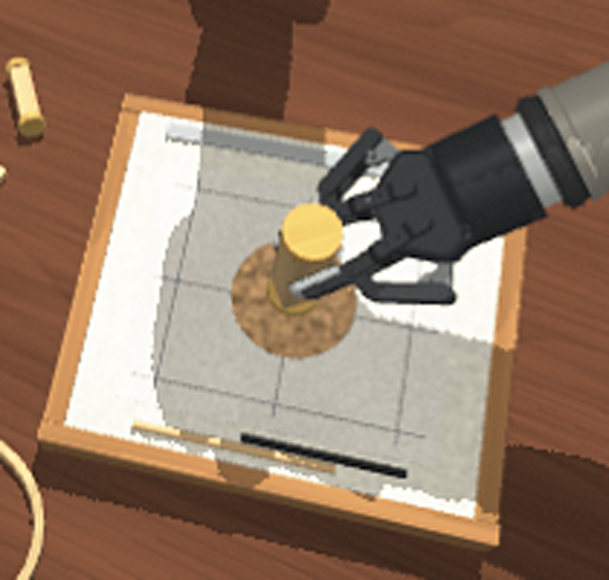

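The foot is at about (290,300), over the pad's centre at (293,297), roughly 10 mm up. I'll come down slowly and watch the force.

```bash
python3 -m jog '1.3 2.7 0 0 0 0 15;1.3 2.7 0 0 0 0 15;0 0 0 0 0 0 15'; python3 -m jog '.4 .9 0 0 0 0 15;0 0 0 0 0 0 15'; python3 -m jog '.4 .9 0 0 0 0 15;0 0 0 0 0 0 15';python3 -m jog '.4 .9 0 0 0 0 15;0 0 0 0 0 0 15'
```

```text
t: 13.65
eef_pos: [0.6125, 0.1975, 0.1448]
tool_rot: [-0.6, 0.611, -0.512, 0.061]
contact_force: [0.4, 0.2, -2.3]
gripper_width: 0.318
t: 13.85
eef_pos: [0.6125, 0.1975, 0.1441]
tool_rot: [-0.6, 0.611, -0.512, 0.062]
contact_force: [-0.2, -0.9, -2.4]
gripper_width: 0.311
t: 14.05
eef_pos: [0.6122, 0.1974, 0.1432]
tool_rot: [-0.6, 0.611, -0.512, 0.062]
contact_force: [0.3, 0.5, -3.1]
gripper_width: 0.314
t: 14.25
eef_pos: [0.6118, 0.1974, 0.1423]
tool_rot: [-0.6, 0.611, -0.512, 0.062]
contact_force: [-0.1, -0.8, -2.9]
gripper_width: 0.317
```

```bash
for i in 1; do python3 -m jog '.3 .7 0 0 0 0 15;0 0 0 0 0 0 15' | grep -E 'eef|contact'; python3 -m jog '.3 .7 0 0 0 0 15;0 0 0 0 0 0 15'| grep -E 'eef|contact'; done; OMP_NUM_THREADS=1 python3 go.py 0
```

```text
eef_pos: [0.6116, 0.1974, 0.1415]
contact_force: [0.3, 0.1, -2.7]
eef_pos: [0.6114, 0.1973, 0.1408]
contact_force: [0.7, -0.3, -3.2]
shift mm [-0.2 -0.8  0.9] turn/6deg [ 0.05 -0.    0.03]
down n 1mm in tool [ 0.423  0.906 -0.   ]
```

```bash
python3 -m jog '.3 .6 0 0 0 0 15;0 0 0 0 0 0 15' | grep -E 'eef|contact'; python3 -m jog '.3 .6 0 0 0 0 15;0 0 0 0 0 0 15'| grep -E 'eef|contact'; python3 fs.py
```

```text
eef_pos: [0.6114, 0.1973, 0.1408]
contact_force: [-0.7, 0.6, 1.3]
eef_pos: [0.6114, 0.1973, 0.1408]
contact_force: [-0.5, 0.6, 5.5]
F [-1.01  0.49  5.45] M [ 0.1042  0.2551 -0.1361] sd [0.277 0.56  0.422 0.027 0.038 0.032] t 15.45
Mtool [-0.0564  0.1137  0.2799] tau [  0.55 -59.83  -3.6  -16.52   1.5    1.94  -0.07] pos [0.6114 0.1973 0.1408] w 0.31505130254862834
```

```bash
python3 -m jog '-.3 -.5 0 0 0 0 15;0 0 0 0 0 0 15' 20; python3 -m jog '0 0 0 0 0 0 30;0 0 0 0 0 0 32;0 0 0 0 0 0 36;0 0 0 0 0 0 42;0 0 0 0 0 0 50'; OMP_NUM_THREADS=1 python3 look.py 7; OMP_NUM_THREADS=1 python3 - <<'E'
from cap import *
capfit('7',PAD+n*.130)
E
```

```text
t: 15.65
eef_pos: [0.6114, 0.1973, 0.1408]
tool_rot: [-0.601, 0.611, -0.512, 0.062]
contact_force: [-0.6, 0.7, 5.3]
gripper_width: 0.311
t: 16.15
eef_pos: [0.6111, 0.1973, 0.14]
tool_rot: [-0.6, 0.611, -0.512, 0.062]
contact_force: [0.3, -0.1, -0.4]
gripper_width: 0.582
t 16.15
shift mm [-32.7 -63.8   0.9] turn/6deg [ 0.05 -0.    0.03]
scene 256 r 0.02 centre [0.622  0.213  0.2062] -pred in ex,ey,n mm [-0.5 -0.7 -1.2] tilt vs n deg ex,ey [-0.   -0.02]
top 236 r 0.0202 centre [0.6229 0.2124 0.2085] -pred in ex,ey,n mm [-0.6 -1.5  1.2] tilt vs n deg ex,ey [-0.53 -0.68]
```

View pics/scene7.png

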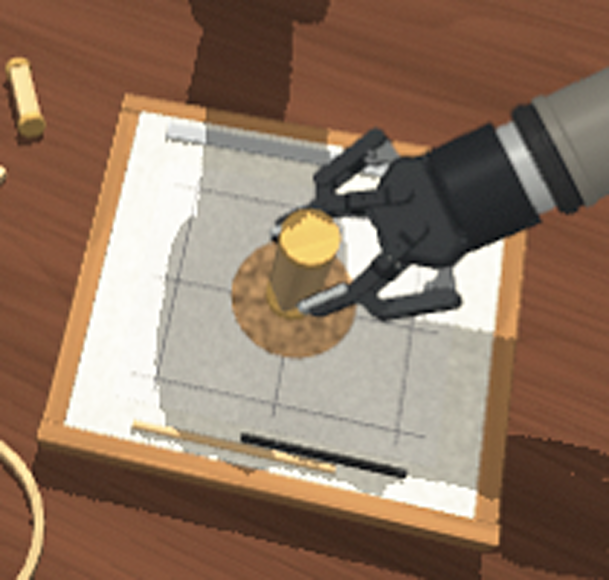

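View pics/top7.png

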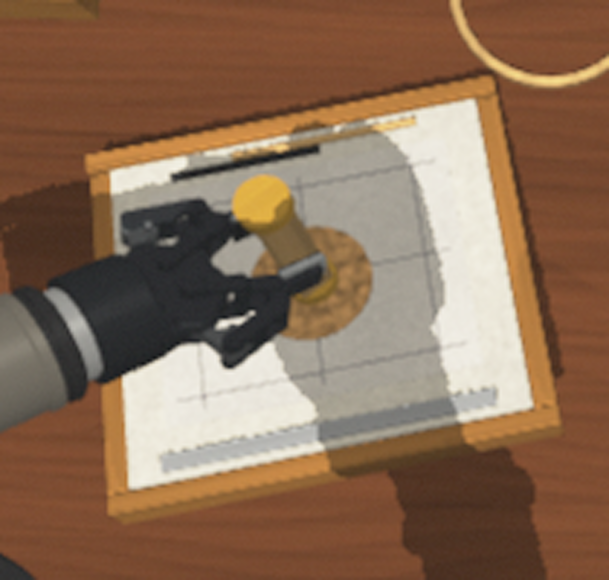

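It stands free: the fitted cap tilt is 0.5° or less, averaged over both cameras, and it is within about 1 mm of centre. I'll open wider and withdraw straight back along the tool axis.

```bash
python3 -m jog '0 0 0 0 0 0 75;0 0 0 0 0 0 75;0 0 0 0 0 0 75;-8 0 0 0 0 0 75;-15 0 0 0 0 0 75';python3 -m jog '-30 0 0 0 0 0 75;-40 0 0 0 0 0 75;-40 0 0 0 0 0 75;0 0 0 0 0 0 75;0 0 0 0 0 0 75'; OMP_NUM_THREADS=1 python3 look.py 8; OMP_NUM_THREADS=1 python3 - <<'E'
from cap import *
capfit('8',PAD+n*.130)
im,_=cloud('pics/top8.npz'); cv2.imwrite('pics/top8f.png',cv2.resize(im[...,::-1],(800,600)))
E
```

```text
t: 16.75
eef_pos: [0.6001, 0.2128, 0.1527]
tool_rot: [-0.6, 0.611, -0.512, 0.062]
contact_force: [0.2, 0.4, -0.2]
gripper_width: 0.877
t: 17.25
eef_pos: [0.5479, 0.2926, 0.2128]
tool_rot: [-0.601, 0.611, -0.511, 0.06]
contact_force: [0.3, -0.8, 0.2]
gripper_width: 0.878
t 17.25
shift mm [ 99.9 -63.6   1.4] turn/6deg [ 0.05 -0.01  0.03]
scene 273 r 0.0201 centre [0.6224 0.2128 0.2061] -pred in ex,ey,n mm [-0.2 -1.  -1.2] tilt vs n deg ex,ey [ 0.38 -0.87]
top 225 r 0.0202 centre [0.6226 0.2119 0.2083] -pred in ex,ey,n mm [-0.9 -1.9  0.9] tilt vs n deg ex,ey [-1.19 -0.21]
```

View pics/scene8.png

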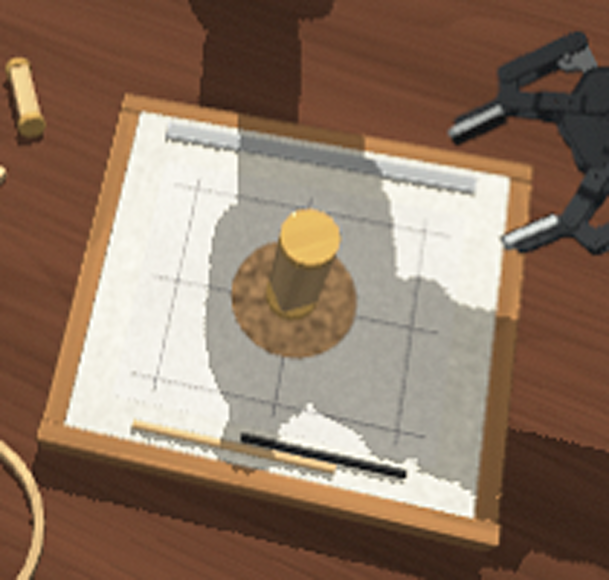

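View pics/top8f.png

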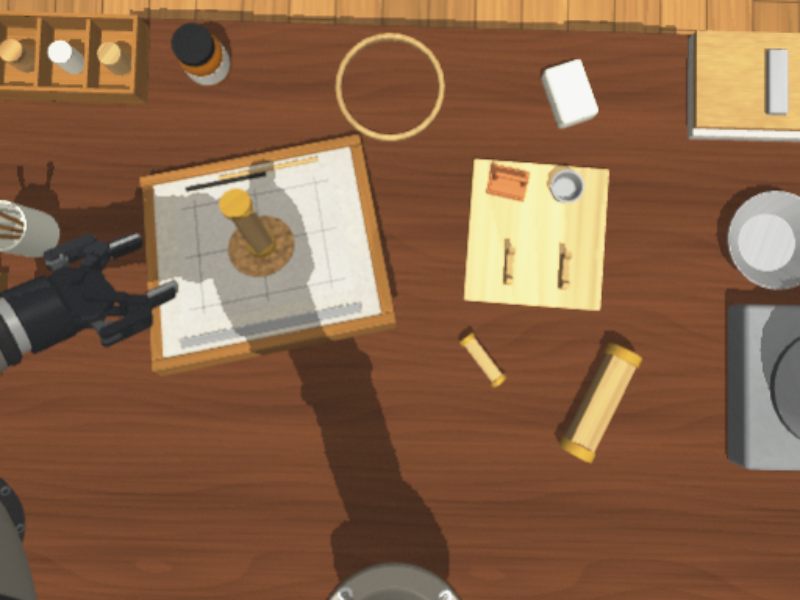

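It stands on the pad, with its foot at about (290,300) in the scene crop. The stamp (507,182) and cup (566,185) have not moved, and the gripper is clear. I'll do one settling check, then hand in.

```bash
python3 -m jog '-20 0 0 0 0 0 75;0 0 0 0 0 0 75;0 0 0 0 0 0 75;0 0 0 0 0 0 75;0 0 0 0 0 0 75'; OMP_NUM_THREADS=1 python3 look.py 9; OMP_NUM_THREADS=1 python3 - <<'E'
from cap import *
c8=capfit('8',PAD+n*.130);c9=capfit('9',PAD+n*.130)
print(np.linalg.norm(np.array(c8)-c9,axis=1))
a8=np.load('pics/top0.npz')['im'].astype(int);a9=np.load('pics/top9.npz')['im'].astype(int)
print('stamp/cup region mean abs diff',abs(a8-a9)[103:132,308:378].mean())
from station import bot; print(bot.get_obs()['contact_force']); print(bot.hand_in())
E
```

```text
t: 17.85
eef_pos: [0.5397, 0.3038, 0.2225]
tool_rot: [-0.6, 0.611, -0.512, 0.062]
contact_force: [-1.0, 0.3, 0.5]
gripper_width: 0.878
t 17.85
shift mm [119.9 -63.7   1.2] turn/6deg [ 0.05 -0.01  0.03]
scene 273 r 0.0201 centre [0.6224 0.2128 0.2061] -pred in ex,ey,n mm [-0.2 -1.  -1.2] tilt vs n deg ex,ey [ 0.38 -0.87]
top 225 r 0.0202 centre [0.6226 0.2119 0.2083] -pred in ex,ey,n mm [-0.9 -1.9  0.9] tilt vs n deg ex,ey [-1.19 -0.21]
scene 265 r 0.0201 centre [0.6223 0.2129 0.2062] -pred in ex,ey,n mm [-0.3 -0.9 -1.1] tilt vs n deg ex,ey [0.5  0.37]
top 236 r 0.0207 centre [0.6229 0.2113 0.2082] -pred in ex,ey,n mm [-0.7 -2.6  0.9] tilt vs n deg ex,ey [-1.45 -0.96]
[0.00019953 0.00070775]
stamp/cup region mean abs diff 0.69376026272578
[-0.16175265 -0.32236534 -0.15998087]
the job is handed in; nothing more can be done
None
```

The weight now stands heavy end down on the cork pad and I handed the job in at about 18 s. I lifted the middle-sized (130 mm) weight off the rest and felt that its +y end is heavy. I then set it back in the saddles, regripped it leaning towards the light end, carried it over, lowered it until it touched, and let go.

**Last checks:**
- **Position:** the upper cap is within about 3 mm of the pad's axis, so the whole foot is well inside the pad. The cap's centre moved less than 1 mm in the last 0.6 s.
- **Squareness:** single tilt fits of the upper face scatter up to about 1.5°, and the two cameras disagree by up to 2°. The gripper's pose at release showed it square to the slope within about 0.4°.
- **Surroundings:** the stamp and cup look unchanged from the first picture. The robot touches nothing.

**Readings that disagreed or stood out:**
- **Heavy end:** the force sensor on the upright lift and joint 5's torque both pointed to +y. The planned second check with the tilted grip was unusable, because the gripper's own weight swamped it.
- **Contact force:** setting the weight back in the saddles briefly pressed with about 42 N at the wrist, through the held weight. That is well under the 120 N wrist limit.

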